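Clamp a plastic sample in the infrared spectrometer press

ROBOT

A 7-joint arm with a two-finger parallel gripper is mounted at the origin on the work surface. World frame = base frame: x ahead of the robot, y to its left, z up, the work surface at z = 0. Lengths are in m, angles in degrees, forces in N, time in s.
With the tool pointing down it reaches from about 0.425 to 0.875 m from the base axis. Payload 8.4 kg.
Tool frame: the origin (TCP) lies between the finger pads; the fingertips stand r.nose_length ahead of it and the grasp point (between the pads) is the TCP (r.nose_length is the distance from the TCP to the fingertips, in m); z points along the fingers, y is the line along which they close (so a half turn about z gives the same grasp; the last joint's range is limited). The gripper opens to 85 mm and grips with 20 to 120 N. Pads are 22 mm wide; open, the fingers measure 114 mm over their backs; the gripper's body (76 mm by 85 mm) begins 54 mm behind the grasp point. The pads swing forward as they close: fully open they stand 13 mm farther back than shut.
Start: joints at [-80.97, 19.091, 2.286, 83.961, -0.768, 76.965, -3.352], TCP at [0.165, 0.629, 0.25] pointing down, gripper open.
Joint ranges: [-147.57, 147.57], [-21.85, 119.76], [-74.77, 79.35], [14.55, 137.4], [-85.83, 265.84], [4.83, 119.75], [-152.11, 152.11]. Speed limits (degrees/s): [127.2, 127.2, 159.86, 159.86, 180, 180, 180].

INTERFACE

Orientations are given as [roll, pitch, yaw] about the fixed x, y, z axes, in that order (R = Rz(yaw) Ry(pitch) Rx(roll)).
In Python, from rig import monitor, get_image, job, r gives the robot as it stands. The module is installed in compiled form; this text tells all that it offers.
- The arm moves only by the shell command python3 -m jog 'ROWS' [OPENING] [FORCE]. ROWS is JSON, a list of rows, each a list of 2 entries, a list of its own where there are three numbers: the shift along the tool's x, y, z in mm, then the turn, a rotation vector about the tool's x, y, z in rad. In form: [[[dx, dy, dz], [ax, ay, az]], ...]. A call has exactly 5 rows; each row shifts and turns the commanded pose from where the row before left it, along the tool's axes as they then stand; what a row does not reach is not made up. A row lasts 1/8 s, in which the tool goes at most 62.5 mm and 10.7 degrees, less where a joint would pass 70% of its speed; a pose out of reach is approached as far as the arm can. A call with a gripper value outside its range is refused whole. OPENING is the closure, from 0 (fully open) to 1 (shut), set as the call begins (- or left out, the last holds). The fingers move at their own pace and stop on an object; FORCE is the grip in N (left out, the last holds). Time passes only in rows, so rows that do not move let the fingers close, or fill a call up. It gives the time, the measured TCP pose, the force, the opening and the grip force at its end, in the units of the state.
- monitor.get_obs(): the state, without advancing time (a new reading comes with each control period).
- get_image(name): name is "scene" or "top" or "wrist"; returns a dict with "image" (480x640x3 uint8, red, green, blue), "z_map" (480x640 float32, m along the optical axis (not along the pixel's ray), 0 where there is no reading), "intrinsics" (3x3 intrinsics, pixels), "eye" and "attitude" of the camera in the world; the wrist camera has in their place "hand_eye" (4x4, takes a point from camera to tool coordinates, whose origin is the TCP and whose axes are the flange's). Camera axes: x right, y up, looking along -z (the intrinsics and any distortion apply to the point x, -y, -z); pixel columns grow to the right and rows downward; lengths in m; the calibration is good to about 2 mm. A picture is of the moment at which its call begins: read the wrist's pose just before it.
- job.finish_job(): hands the job in; it is judged then, once.
The state is a dict: "time_s": time; "joint_pos": joint angles; "joint_velocities": joint speeds; "tau": joint torques, N m; "tcp_pos": TCP position; "tcp_rot": TCP orientation; "ft_force": force on the tool from outside, world axes, zero at the start; "torque": the same for the moment, N m; "grip_width": opening from 0.0 (shut) to 1.0 (fully open); "grasp_force": force on a finger pad.
Only numpy, scipy, OpenCV 4.12 (cv2) and the standard library are available. Lean on these libraries where they do the work, as an engineer would, in place of code of your own. Each camera call takes 0.05 s, during which the arm holds its last target. There are 200 camera calls.

TASK

Get the round plastic sample ready for its infrared measurement: lay it flat and centred on the crystal in the middle of the spectrometer's steel stage, swing the press arm all the way home over it, then turn the press knob clockwise until its torque clutch clicks, stop there and let go. Leave the sample clamped at the click pressure, never overtighten past the click (the crystal cracks), and leave everything else on the bench where it is.

Things in the scene. Friction and masses are not known exactly. Their poses are not given: they have to be found in the camera images.
- disc_center (a point): the sample: a plain off-white plastic disc, 40 mm across, 8 mm thick, about 14 g, flat on a dark mat; this point is its centre, half-way up (7 mm above the bench). A square plaque (38 mm) and a waisted tensile test bar (88 mm long) of the same plastic lie on the mat in the same row, 72 mm apart centre to centre, in any order, and must stay there
- mat: the dark flat mat, 230 x 110 x 3 mm, fixed to the bench; the three samples lie in a row along its x axis (the long one); origin: centre of its underside
- crystal (a point): the small crystal in the middle of the round steel stage plate (80 mm across) on the spectrometer's front deck; this point lies on the flat top of the plate, 74 mm above the bench (the deck around it is 4 mm lower). z up; its x axis points from the crystal to the arm's post, into the machine
- post (a point): axis of the press arm's upright post, 95 mm behind the crystal, at the arm's middle height (130 mm above the bench)
- press_arm (a joint): swing of the press arm about its post, rad: 0 = home against its stop, knob and anvil straight over the crystal; grows as it swings away, anticlockwise from above (found at 1.0 to 1.35). It stays where it is left; about 1.5 N at the knob moves it. The arm is an aluminium bar 30 mm wide, its top 140 to 142 mm and its underside 116 mm above the bench
- knob_grip (a point): on the vertical axis of the black round fluted knob at the arm's end, 40 mm across, 34 mm tall; 20 mm above the knob's lower edge, 14 mm below its top, about 166 mm above the bench. Clockwise from above screws the anvil down 1.9 mm per rad, with 0.21 N m of dry drag, which can fade or reverse as the hand stops, so compare torques alike; let go, the screw stays
- anvil: the sprung steel anvil under the knob, flat tip 10 mm across, that presses on the disc; found 1.7 to 4 mm above the height of the top of a disc on the stage. The click comes at about 100 N on the disc; the crystal stands no more than 140 N. Origin: on the knob's axis, near bench height
- knob_top (a point): centre of the knob's top. Inside is a click clutch: with the anvil on the sample, torque climbs over about 1 rad to 0.4 N m; there the knob breaks away, torque falling to 0.2 over the next 0.45 rad, and then it drives solid and overpresses. A broken-away clutch pushes back (0.2 to 0.4 N m) until let go, then springs back. Click: 1.7 to 3.6 rad from the start
- plaque: the square plastic plaque on the mat, 38 x 38 x 8 mm; not needed, leave it; origin: centre of its underside
- test_bar: the waisted plastic tensile test bar on the mat, 16 x 88 x 6 mm, long axis y; not needed, leave it; origin: centre of its underside
- beaker: an empty glass beaker standing to the right of the spectrometer, 68 mm across, 85 mm tall; not needed, leave it where it stands; origin: centre of its underside
There are look-alikes about, which are no part of the job. Leave any green or orange look-alike of the part that bears disc_center alone.

How it is judged (in metres and radians):
On the way, in this order (a step that is already met when the one before it is completed fails the run):
1. the disc lies flat on the stage, centred on the crystal, and is let go (horizontal distance between disc_center and crystal below 0.01 m and z of disc_center in the frame of crystal below 0.006 m and angle between disc_center's own z axis and vertical below 0.1 rad and contact force between the fingers and disc below 0.1 N), for 0.2 s.
2. the press arm is fully home over the disc (value of joint press_arm below 0.03 rad and horizontal distance between disc_center and crystal below 0.01 m), for 0.2 s.
3. the anvil presses the disc with the click force (contact force between anvil and disc above 80 N), for 0.2 s.
At the end, for the whole second after the job is handed in: The disc lies flat on the stage within 10 mm of the crystal's centre, the press arm is home (within 0.03 rad), and the anvil presses the disc with 75 to 140 N (the click comes at about 100 N), with the robot's hand off (all of step 2 and contact force between anvil and disc between 75 and 140 N and angle between disc_center's own z axis and vertical below 0.1 rad and linear speed of disc below 0.01 m/s); the robot touches nothing.
It fails at once if the sample is overpressed (the anvil presses it with more than 140 N) (contact force between anvil and disc above 140 N).
It fails at once if another sample on the mat is disturbed (moved by more than 15 mm) (distance of any of plaque, test_bar from where it was at the start of the episode above 0.015 m).
It fails at once if glassware or other things on the bench are disturbed (moved by more than 30 mm) (distance of any of drink_bottle, cylinder_100, beaker, bottle_cap, tweezers, goggles from where it was at the start of the episode above 0.03 m).
It also fails if it takes over 72 s, if anything falls off the work surface, if the arm or the gripper's body presses on something with over 40 N, if the wrist force passes 120 N, or if a joint passes its speed limit or range.

## Working session

There is one attempt and no reset: what is moved stays moved. The work goes in short steps, Python scripts to look and compute and a shell command to move; the robot and the scene stay as the last step left them, time stands still between calls to the robot, and variables do not carry over. Pictures are saved under pics/ and viewed, at most 10 in all, crops included, and the job is handed in when it is done.

```bash
mkdir -p pics; ls; cat > h.py <<'E'
import numpy as np, cv2
from rig import monitor, get_image, job, r
from scipy.spatial.transform import Rotation as R
def snap(n, fn=None):
    o=monitor.get_obs(); d=get_image(n); d['obs']=o
    if fn: cv2.imwrite('pics/'+fn, d['image'][:,:,::-1])
    return d
E
python3 - <<'E'
from h import *
import pickle
for n in ("scene","top"):
    d=snap(n,n+".png"); pickle.dump(d,open(n+".pkl","wb"))
    print(n,d['intrinsics'],d['eye'],d['attitude'],[k for k in d])
o=monitor.get_obs(); print(o, r.nose_length)
E
```

```text
pics
scene [[616.89868519   0.         311.0171506 ]
 [  0.         616.89868519 243.71889298]
 [  0.           0.           1.        ]] [ 1.27445244 -0.29567496  1.23492721] [35.99902756  0.83405665 70.9292332 ] ['image', 'z_map', 'intrinsics', 'eye', 'attitude', 'obs']
top [[571.69897006   0.         318.37650758]
 [  0.         571.69897006 241.1192795 ]
 [  0.           0.           1.        ]] [ 0.38059642 -0.0599205   1.22986035] [  4.64563949  -0.36764704 -89.0090117 ] ['image', 'z_map', 'intrinsics', 'eye', 'attitude', 'obs']
{'time_s': 0.1, 'joint_pos': array([-80.97035768,  19.1284835 ,   2.28548254,  84.00559921,
        -0.76849733,  76.96551563,  -3.3518031 ]), 'joint_velocities': array([ 0.0823483 , -0.14611839,  0.09121147, -0.02077321, -0.05485347,
        0.00190964,  0.12177772]), 'tau': array([ 4.98952781e-03, -6.60028410e+01,  1.37056768e+00, -4.06479657e+01,
        1.69223762e-02,  8.89235060e-03,  9.97676830e-05]), 'tcp_pos': array([0.16502009, 0.62830895, 0.24950503]), 'tcp_rot': array([-1.79915816e+02,  5.23850203e-03,  1.65284706e+02]), 'ft_force': array([0.22627633, 0.77767707, 0.29942594]), 'torque': array([0.0013642 , 0.00153916, 0.00435708]), 'grasp_force': 0.0, 'grip_width': 1.002563938524604} 0.019
```

View pics/top.png

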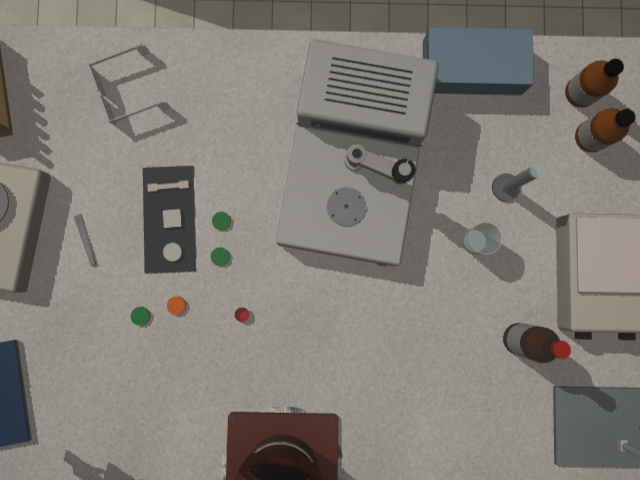

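View pics/scene.png

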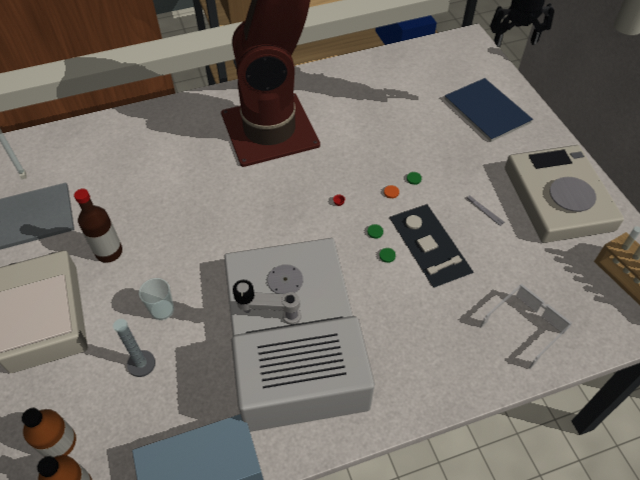

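Top picture: on the mat are the bar (168,186), the plaque (172,218) and the off-white round disc (172,252). The green discs (221,221), (221,257), (140,316) and the orange one (176,306) are look-alikes lying off the mat. The stage is at (347,207), the post at (356,155) and the knob at (403,170). The off-white round one on the mat fits the description. I'll confirm it in a crop and measure.

```bash
cat >> h.py <<'E'
def ray(d,u,v,z):
    K=d['intrinsics']; Rm=R.from_euler('xyz',d['attitude'],degrees=True).as_matrix()
    c=Rm@np.array([(u-K[0,2])/K[0,0],-(v-K[1,2])/K[1,1],-1]); e=np.array(d['eye'])
    return e+c*(z-e[2])/c[2]
def dep(d,u,v):
    K=d['intrinsics']; Rm=R.from_euler('xyz',d['attitude'],degrees=True).as_matrix(); z=d['z_map'][int(round(v)),int(round(u))]
    return np.array(d['eye'])+z*(Rm@np.array([(u-K[0,2])/K[0,0],-(v-K[1,2])/K[1,1],-1]))
E
python3 - <<'E'
from h import *
import pickle
d=pickle.load(open("top.pkl","rb")); im=d['image'][:,:,::-1]
a=cv2.resize(im[160:280,135:235],None,fx=5,fy=5,interpolation=2)[:600,:400]
b=cv2.resize(im[130:250,300:420],None,fx=5,fy=5,interpolation=2)[:600,:400]
a=cv2.resize(im[160:280,140:220],(400,600),interpolation=2);b=cv2.resize(im[135:240,340-20:420-10],(400,467),interpolation=2);b=cv2.copyMakeBorder(b,0,133,0,0,0)
cv2.imwrite("pics/crop1.png",np.hstack([a,b]))
for n,u,v,z in [("disc",172,252,.011),("plq",172,218,.011),("crystal",347,207,.074),("post",356,155,.142),("knob",403,170,.18)]:
    print(n,ray(d,u,v,z).round(4),dep(d,u,v).round(4))
E
```

```text
disc [0.4509 0.2456 0.011 ] [0.4511 0.2463 0.0084]
plq [0.5239 0.2484 0.011 ] [0.5238 0.2483 0.0114]
crystal [ 0.5455 -0.1229  0.074 ] [ 0.5455 -0.1229  0.0736]
post [ 0.6375 -0.1352  0.142 ] [ 0.636  -0.1348  0.1483]
knob [ 0.6017 -0.2205  0.18  ] [ 0.6021 -0.2208  0.1782]
```

View pics/crop1.png

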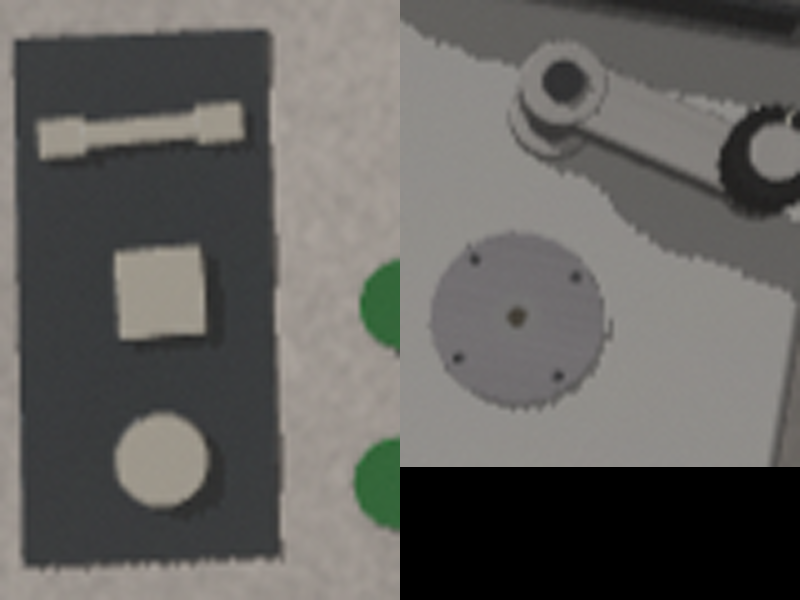

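The crop confirms it: the off-white disc is centred at full-image pixel (172.4,251.8), the crystal at (346.3,206.3) and the post hole at about (357,153.5). Sizes and spacing agree: the plaque is 73 mm away and the heights come out right. I'll move above the disc with the tool squared to world yaw 180.

```bash
python3 -m jog '[[[0,0,0],[0,0,-0.1285]],[[0,0,0],[0,0,-0.1285]],[[-36,-48,0],[0,0,0]],[[-36,-48,0],[0,0,0]],[[-36,-48,0],[0,0,0]]]' 0.3 20; python3 -m jog '[[[-36,-48,0],[0,0,0]],[[-36,-48,0],[0,0,0]],[[-36,-48,0],[0,0,0]],[[-36,-48,0],[0,0,0]],[[-30,-42,40],[0,0,0]]]'
python3 - <<'E'
from h import *
import pickle
t=pickle.load(open("top.pkl","rb"))
print("disc",ray(t,172.4,251.8,.011),"cry",ray(t,346.3,206.3,.074),"post",ray(t,357.1,153.4,.148))
p=ray(t,357.1,153.4,.148)-ray(t,346.3,206.3,.074);print(np.linalg.norm(p[:2]))
d=snap("wrist","w1.png"); pickle.dump(d,open("w1.pkl","wb")); print(d['hand_eye'],d['intrinsics'],d['obs']['tcp_pos'],d['obs']['tcp_rot'],d['obs']['joint_pos'],[k for k in d])
E
```

```text
time_s: 0.72
tcp_pos: [0.274, 0.4829, 0.2499]
tcp_rot: [-180.0, -0.0, -180.0]
ft_force: [1.0, 0.5, 0.4]
grip_width: 0.697
grasp_force: 0.0
time_s: 1.35
tcp_pos: [0.4485, 0.2512, 0.214]
tcp_rot: [179.8, 0.3, 179.9]
ft_force: [-0.1, 0.2, -0.6]
grip_width: 0.7
grasp_force: 0.0
disc [0.45137106 0.24480391 0.011     ] cry [ 0.54688037 -0.12141448  0.074     ] post [ 0.63919915 -0.13688599  0.148     ]
0.09360621681767181
[[-7.89575805e-04  9.45770857e-01  3.24833591e-01  8.38072058e-02]
 [ 9.99999641e-01  6.47367364e-04  5.45862064e-04  2.66600813e-04]
 [ 3.05973766e-04  3.24833906e-01 -9.45771029e-01 -1.23024287e-01]
 [ 0.00000000e+00  0.00000000e+00  0.00000000e+00  1.00000000e+00]] [[359.78603121   0.         319.30118785]
 [  0.         359.78603121 237.85804538]
 [  0.           0.           1.        ]] [0.44850753 0.25119879 0.21395014] [179.80555889   0.25062523 179.93816232] [-51.56620149   4.06563106  18.3000921  106.54967538  -1.39005769
  69.27891747  57.11428726] ['image', 'z_map', 'intrinsics', 'hand_eye', 'obs']
```

View pics/w1.png

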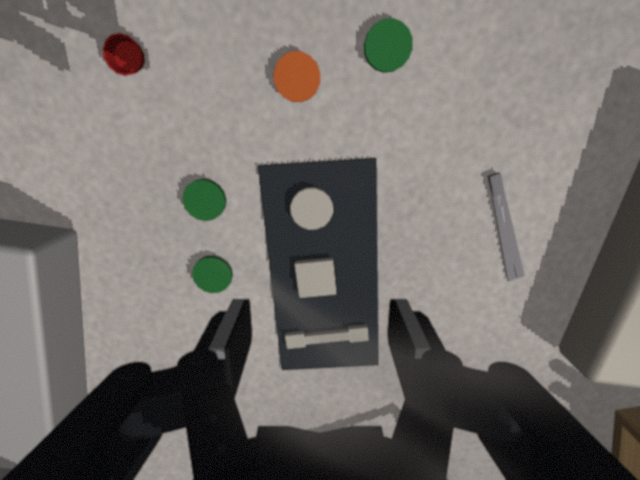

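Wrist view: disc at (312,208), plaque (316,278), bar (327,338), with the fingers in the foreground.

```bash
cat >> h.py <<'E'
def wray(d,u,v,z):
    K=d['intrinsics']; o=d['obs']; H=np.array(d['hand_eye']); Rt=R.from_euler('xyz',o['tcp_rot'],degrees=True).as_matrix()
    c=Rt@H[:3,:3]@np.array([(u-K[0,2])/K[0,0],-(v-K[1,2])/K[1,1],-1]); e=o['tcp_pos']+Rt@H[:3,3]
    return e+c*(z-e[2])/c[2]
E
python3 - <<'E'
from h import *
import pickle
d=pickle.load(open("w1.pkl","rb"))
g=d['image'].astype(int); m=((g.min(2)>130)).astype(np.uint8); m[:, :275]=0;m[:,350:]=0;m[:180]=0;m[240:]=0
ys,xs=np.nonzero(m); print(xs.mean(),ys.mean(),len(xs),np.ptp(xs),np.ptp(ys)); print(wray(d,xs.mean(),ys.mean(),.011)); print(wray(d,316,278,.011))
E
```

```text
311.4781919111816 208.56304520222045 1261 41 39
[0.4486628  0.24469874 0.011     ]
[0.51996503 0.24856481 0.011     ]
```

```bash
python3 -m jog '[[[-1.5,-6.5,55],[0,0,0]],[[0,0,50],[0,0,0]],[[0,0,45],[0,0,0]],[[0,0,26],[0,0,0]],[[0,0,0],[0,0,0]]]' 0.35; python3 -m jog '[[[0,0,5],[0,0,0]],[[0,0,4],[0,0,0]],[[0,0,3],[0,0,0]],[[0,0,0],[0,0,0]],[[0,0,0],[0,0,0]]]'
python3 - <<'E'
from h import *
d=snap("wrist","w2.png"); print(d['obs']['ft_force'])
E
```

```text
time_s: 2.02
tcp_pos: [0.4458, 0.2449, 0.0341]
tcp_rot: [-179.8, -0.2, -180.0]
ft_force: [0.1, 0.2, 0.3]
grip_width: 0.649
grasp_force: 0.0
time_s: 2.65
tcp_pos: [0.4475, 0.2461, 0.0242]
tcp_rot: [180.0, 0.0, -180.0]
ft_force: [0.2, 0.6, -0.4]
grip_width: 0.653
grasp_force: 0.0
[ 0.17743497  0.58984703 -0.4473515 ]
```

View pics/w2.png

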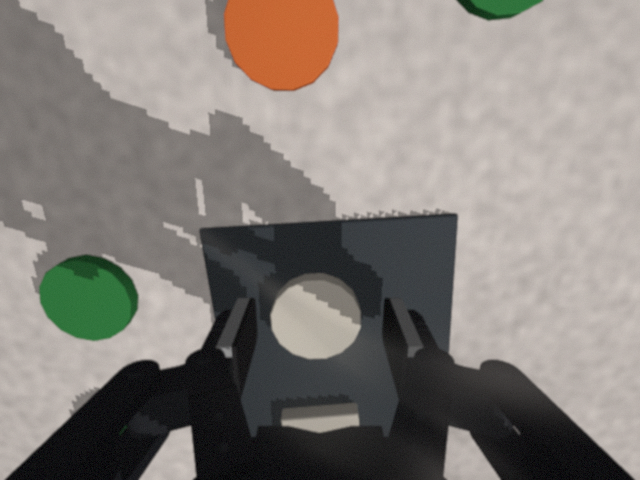

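Disc at (316,316), lying between the finger pads (tips at about (240,300) and (393,300)); it's not yet clear whether the tips reach down to it.

```bash
python3 - <<'E'
from h import *
d=snap("wrist"); print(wray(d,316,316,.011),d['obs']['tcp_pos'])
H=np.array(d['hand_eye']);K=d['intrinsics']
for p in [(-.011,.028,.019),(.011,.028,.019),(.011,-.028,.019),(.011,.028,.01),(0,0,.013)]:
    c=H[:3,:3].T@(np.array(p)-H[:3,3]); print(p,K[0,0]*c[0]/-c[2]+K[0,2],K[1,1]*-c[1]/-c[2]+K[1,2])
E
```

```text
[0.44621893 0.24478251 0.011     ] [0.44748601 0.24604754 0.02420933]
(-0.011, 0.028, 0.019) 379.9901682782487 332.67688498636875
(0.011, 0.028, 0.019) 382.6961270189126 289.57351782701227
(0.011, -0.028, 0.019) 255.15437782219624 289.6465990001178
(0.011, 0.028, 0.01) 386.3003487941916 299.55732965714856
(0, 0, 0.013) 318.9298737543104 318.82027711540354
```

```bash
python3 -m jog '[[[1,-1,3],[0,0,0]],[[0,0,2],[0,0,0]],[[0,0,0],[0,0,0]],[[0,0,0],[0,0,0]],[[0,0,0],[0,0,0]]]' 0.42;  python3 -m jog '[[[0,0,1],[0,0,0]],[[0,0,0],[0,0,0]],[[0,0,0],[0,0,0]],[[0,0,0],[0,0,0]],[[0,0,0],[0,0,0]]]' 1 25; python3 -c "
from h import *
d=snap('wrist','w3.png')"
```

```text
time_s: 3.38
tcp_pos: [0.4462, 0.2448, 0.0192]
tcp_rot: [-180.0, -0.0, -180.0]
ft_force: [-2.8, -2.1, 5.7]
grip_width: 0.579
grasp_force: 3.0
time_s: 4.0
tcp_pos: [0.4482, 0.2464, 0.0207]
tcp_rot: [179.8, 0.2, -180.0]
ft_force: [-5.5, -1.6, 29.3]
grip_width: 0.46
grasp_force: 31.2
```

View pics/w3.png

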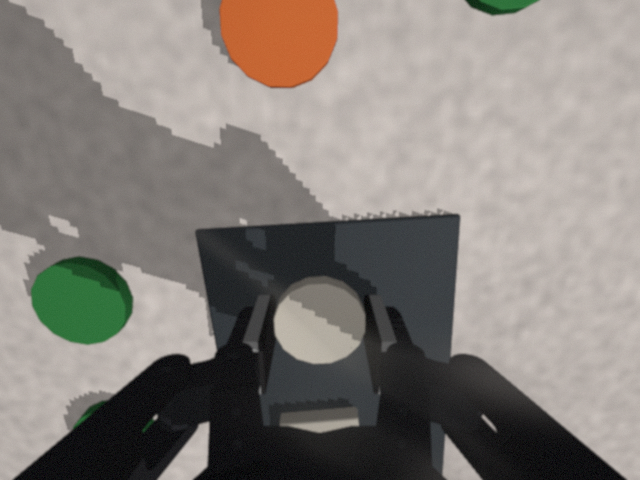

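Picture: the disc at (319,319) sits between the pads. The width of 39 mm and 31 N on the pads say it is held. Lifting it and carrying it over.

```bash
python3 -m jog '[[[0,0,-10],[0,0,0]],[[0,0,-50],[0,0,0]],[[0,0,-60],[0,0,0]],[[0,0,-50],[0,0,0]],[[-10,-48,0],[0,0,0]]]' - 40; python3 -m jog '[[[-15,-52,0],[0,0,0]],[[-15,-52,0],[0,0,0]],[[-15,-52,0],[0,0,0]],[[-15,-52,0],[0,0,0]],[[-15,-52,0],[0,0,0]]]';python3 -m jog '[[[-14,-55,0],[0,0,0]],[[0,0,0],[0,0,0]],[[0,0,30],[0,0,0]],[[0,0,0],[0,0,0]],[[0,0,0],[0,0,0]]]'; python3 -c "
from h import *
d=snap('wrist','w4.png');import pickle;pickle.dump(d,open('w4.pkl','wb'));print(d['obs']['tcp_pos'],d['obs']['ft_force'],d['obs']['joint_pos'])"
```

```text
time_s: 4.68
tcp_pos: [0.4577, 0.2006, 0.192]
tcp_rot: [179.7, 0.3, -179.7]
ft_force: [-0.9, -1.8, -1.2]
grip_width: 0.44
grasp_force: 40.3
time_s: 5.3
tcp_pos: [0.5315, -0.0646, 0.1881]
tcp_rot: [180.0, 0.0, -180.0]
ft_force: [0.7, 0.6, -0.6]
grip_width: 0.444
grasp_force: 40.3
time_s: 5.92
tcp_pos: [0.5456, -0.1175, 0.1587]
tcp_rot: [180.0, 0.0, -179.9]
ft_force: [-0.5, -0.3, -0.5]
grip_width: 0.446
grasp_force: 40.3
[ 0.54559262 -0.11747247  0.15870143] [-0.54624372 -0.25747214 -0.53305   ] [-24.86766689  14.03181857  37.57828999 105.06813027  -9.47036511
  64.034283   106.10258305]
```

View pics/w4.png

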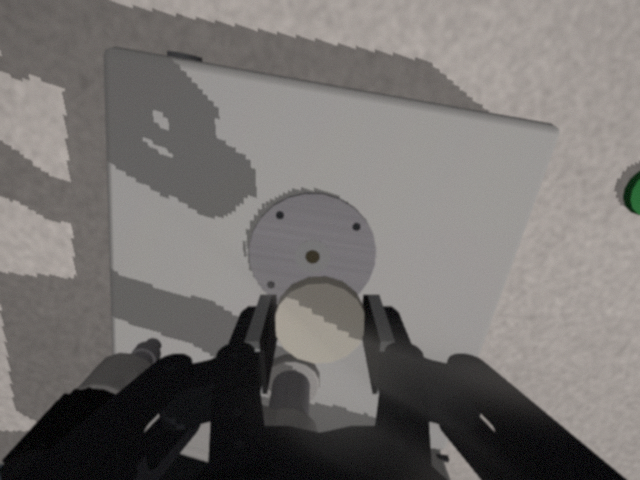

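The disc is held at (320,320). The crystal is visible at (312,257) with the plate around it (u 248–376).

```bash
python3 - <<'E'
from h import *
import pickle
d=pickle.load(open("w4.pkl","rb")); print(wray(d,312.3,256.7,.074), wray(d,320,320,d['obs']['tcp_pos'][2]-.010), d['obs']['tcp_pos'])
E
```

```text
[ 0.54552662 -0.12168174  0.074     ] [ 0.54431887 -0.1170139   0.14870143] [ 0.54559262 -0.11747247  0.15870143]
```

```bash
python3 -m jog '[[[-1,-4.5,20],[0,0,0]],[[0,0,25],[0,0,0]],[[0,0,15],[0,0,0]],[[0,0,3],[0,0,0]],[[0,0,0],[0,0,0]]]'; python3 -m jog '[[[0,0,1],[0,0,0]],[[0,0,1],[0,0,0]],[[0,0,1],[0,0,0]],[[0,0,0],[0,0,0]],[[0,0,0],[0,0,0]]]'
```

```text
time_s: 6.6
tcp_pos: [0.5468, -0.1225, 0.0957]
tcp_rot: [-180.0, 0.0, -180.0]
ft_force: [0.7, 0.9, -0.4]
grip_width: 0.445
grasp_force: 40.3
time_s: 7.22
tcp_pos: [0.5465, -0.1225, 0.0921]
tcp_rot: [-180.0, 0.0, -180.0]
ft_force: [1.0, -0.2, 0.4]
grip_width: 0.449
grasp_force: 40.5
```

```bash
python3 -m jog '[[[0,0,0.5],[0,0,0]],[[0,0,0.5],[0,0,0]],[[0,0,0.5],[0,0,0]],[[0,0,0],[0,0,0]],[[0,0,0],[0,0,0]]]'
```

```text
time_s: 7.85
tcp_pos: [0.5465, -0.1225, 0.0919]
tcp_rot: [180.0, 0.0, -180.0]
ft_force: [-7.3, 1.5, 18.2]
grip_width: 0.446
grasp_force: 50.1
```

```bash
python3 -m jog '[[[0,0,-0.5],[0,0,0]],[[0,0,0],[0,0,0]],[[0,0,0],[0,0,0]],[[0,0,0],[0,0,0]],[[0,0,0],[0,0,0]]]' 0.25 20;  python3 -m jog '[[[0,0,-10],[0,0,0]],[[0,0,-30],[0,0,0]],[[0,0,-50],[0,0,0]],[[0,0,-50],[0,0,0]],[[0,0,0],[0,0,0]]]'; python3 -c "
from h import *
import pickle
d=snap('wrist','w5.png');pickle.dump(d,open('w5.pkl','wb'));t=snap('top','t5.png');pickle.dump(t,open('t5.pkl','wb'))
cv2.imwrite('pics/w5b.png',np.hstack([cv2.resize(d['image'],(400,300)),cv2.resize(t['image'][100:280,260:500],(400,300))])[:,:,::-1])"
```

```text
time_s: 8.48
tcp_pos: [0.5464, -0.1225, 0.0909]
tcp_rot: [-180.0, -0.0, -180.0]
ft_force: [0.4, -0.8, -0.3]
grip_width: 0.753
grasp_force: 0.0
time_s: 9.1
tcp_pos: [0.5484, -0.1233, 0.2357]
tcp_rot: [180.0, 0.4, 180.0]
ft_force: [0.5, -0.4, -0.4]
grip_width: 0.749
grasp_force: 0.0
```

View pics/w5b.png

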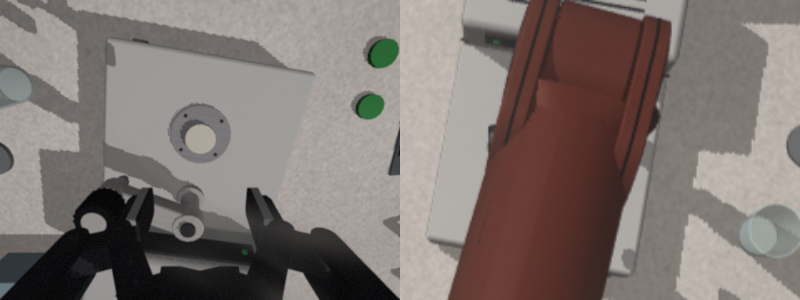

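Left half (wrist): the disc at full-image (322,222) lies on the plate, whose centre is near (318,213). I'll measure the offset from height-corrected rays.

```bash
python3 - <<'E'
from h import *
import pickle
d=pickle.load(open("w5.pkl","rb")); g=d['image'].astype(int)
m=((g[:,:,0]-g[:,:,2])>12)&(g.min(2)>90); m[:170]=0;m[270:]=0;m[:,:260]=0;m[:,385:]=0
n,l,s,c=cv2.connectedComponentsWithStats(m.astype(np.uint8)); k=1+s[1:,4].argmax(); print(s[k],c[k]); print(wray(d,*c[k],.082))
# plate holes from crop (182,122)...: plate ellipse fit extents
print(wray(d,200*1.6,133*1.6,.074)); print(wray(d,187*1.6,230*1.6,.148), wray(d,92*1.6,222*1.6,.18))
cv2.imwrite('pics/w5c.png',cv2.resize(d['image'][150:300,230:410,::-1],(720,600),interpolation=2))
E
```

```text
[ 297  199   48   46 1755] [320.33276353 221.72478632]
[ 0.54715886 -0.12232316  0.082     ]
[ 0.5419664  -0.12257367  0.074     ]
[ 0.63547177 -0.13749567  0.148     ] [ 0.60000544 -0.22521281  0.18      ]
```

View pics/w5c.png

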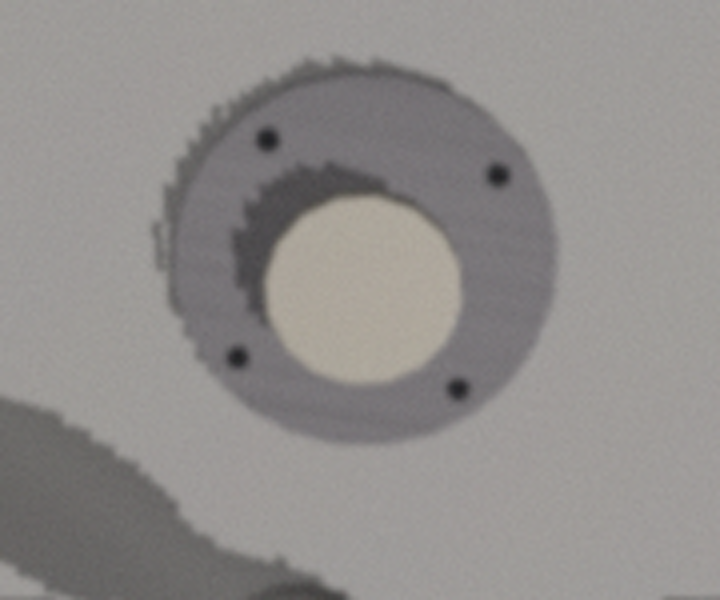

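The stage holes average to (321.3,216.3) and the disc to (320.8,222). After height correction the offset is about 2 mm, so the disc is well placed. Next I go to the swung-out knob, closing radially, after checking the hood height.

```bash
python3 -m jog '[[[-26,-50,0],[0,0,0]],[[-26,-50,0],[0,0,0]],[[0,0,0],[0,0,0.14]],[[0,0,0],[0,0,0.14]],[[0,0,0],[0,0,0.14]]]' 0.15 20; python3 - <<'E'
from h import *
import pickle
d=pickle.load(open("top.pkl","rb"))
for u,v in [(370,60),(370,85),(370,120),(372,131),(363,137)]: print(u,v,dep(d,u,v).round(3))
w=snap('wrist','w6.png');pickle.dump(w,open('w6.pkl','wb')); print(w['obs']['tcp_pos'],w['obs']['tcp_rot'],w['obs']['joint_pos'][6])
E
```

```text
time_s: 9.82
tcp_pos: [0.5977, -0.2225, 0.2292]
tcp_rot: [-179.9, -0.2, 155.6]
ft_force: [0.0, 0.9, 0.6]
grip_width: 0.851
grasp_force: 0.0
370 60 [ 0.828 -0.16   0.141]
370 85 [ 0.778 -0.161  0.138]
370 120 [ 0.708 -0.162  0.14 ]
372 131 [ 0.688 -0.167  0.132]
363 137 [ 0.694 -0.155  0.066]
[ 0.59765591 -0.22253168  0.22921471] [-1.79938260e+02 -1.60133405e-01  1.55638483e+02] 95.30843947917991
```

View pics/w6.png

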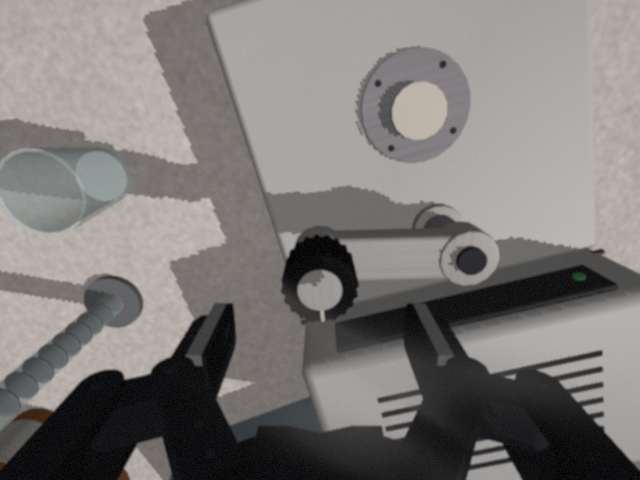

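The knob top is at (320,289) and the post top at (470,259). The bar lies along the closing line, as wanted. That was the tenth picture, so from here I work from numbers only.

```bash
python3 - <<'E'
from h import *
import pickle
d=pickle.load(open("w6.pkl","rb"))
k=wray(d,320,289,.180);p=wray(d,470,260,.148);s=wray(d,np.mean([378,443,453,391]),np.mean([83,64,130,148]),.074)
print(k,p,s,wray(d,419,110,.082)); print(np.linalg.norm((k-p)[:2]),np.linalg.norm((s-p)[:2]))
a=np.degrees(np.arctan2(*(k-p)[1::-1])),np.degrees(np.arctan2(*(s-p)[1::-1]));print(a)
print(dep_ if 0 else d['z_map'][289,320],d['z_map'][260,470])
E
```

```text
[ 0.60138367 -0.22377494  0.18      ] [ 0.63614464 -0.1385692   0.148     ] [ 0.54493523 -0.12130977  0.074     ] [ 0.54743267 -0.12228066  0.082     ]
0.09202360091655365 0.09282803774489906
(np.float64(-112.19374262408763), np.float64(169.28469645946072))
0.19299299 0.22253206
```

```bash
python3 -m jog '[[[-3,-1,0],[0,0,0]],[[0,0,20],[0,0,0]],[[0,0,22],[0,0,0]],[[0,0,20],[0,0,0]],[[0,0,0],[0,0,0]]]'; python3 -m jog '[[[0,0,0],[0,0,0]],[[0,0,0],[0,0,0]],[[0,0,0],[0,0,0]],[[0,0,0],[0,0,0]],[[0,0,0],[0,0,0]]]' 1 30; python3 -c "
from h import *
o=monitor.get_obs();print(o['torque'],o['tcp_pos'],o['tcp_rot'],o['joint_pos'])"
```

```text
time_s: 10.5
tcp_pos: [0.5997, -0.2241, 0.1667]
tcp_rot: [-180.0, -0.2, 156.0]
ft_force: [0.1, -0.3, 0.2]
grip_width: 0.85
grasp_force: 0.0
time_s: 11.12
tcp_pos: [0.602, -0.2237, 0.1704]
tcp_rot: [179.9, 0.1, 156.0]
ft_force: [2.2, 3.4, 6.2]
grip_width: 0.456
grasp_force: 30.8
[ 0.77577935 -0.11328926  0.05917802] [ 0.6019857  -0.22372492  0.17037716] [1.79903591e+02 1.13769049e-01 1.56029977e+02] [-16.88843727  25.88226243  44.28945956  92.65371546 -19.13768729
  69.18009111  97.40857043]
```

```bash
python3 -m jog '[[[6.3,0.2,0],[0,0,0.0663]],[[12.6,0.8,0],[0,0,0.1326]],[[12.6,0.8,0],[0,0,0.1326]],[[12.6,0.8,0],[0,0,0.1326]],[[6.3,0.2,0],[0,0,0.0663]]]'; python3 -m jog '[[[6.3,0.2,0],[0,0,0.0663]],[[12.6,0.8,0],[0,0,0.1326]],[[12.6,0.8,0],[0,0,0.1326]],[[6.3,0.2,0],[0,0,0.0663]],[[0,0,0],[0,0,0]]]'; python3 -c "
from h import *
o=monitor.get_obs();print(o['torque'],o['tcp_pos'],o['tcp_rot'],o['joint_pos'])"
```

```text
time_s: 11.75
tcp_pos: [0.5633, -0.1929, 0.1704]
tcp_rot: [179.8, 0.1, 125.4]
ft_force: [3.8, 1.2, 2.6]
grip_width: 0.458
grasp_force: 30.5
time_s: 12.38
tcp_pos: [0.5477, -0.1589, 0.1704]
tcp_rot: [179.8, 0.1, 102.8]
ft_force: [2.2, 0.5, 6.1]
grip_width: 0.458
grasp_force: 30.8
[ 0.00233154 -0.20036684 -0.18881229] [ 0.5477074  -0.15887226  0.17035079] [1.79847365e+02 6.76402382e-02 1.02781557e+02] [-36.27092567  20.03715373  58.6093754  103.41087905 -18.58639566
  66.79300513  41.00522552]
```

```bash
python3 -m jog '[[[8.8,0.4,0],[0,0,0.0925]],[[8.8,0.4,0],[0,0,0.0925]],[[8.8,0.4,0],[0,0,0.0925]],[[5.7,0.2,0],[0,0,0.06]],[[0,0,0],[0,0,0]]]'; python3 -m jog '[[[2,0,0],[0,0,0.02]],[[2,0,0],[0,0,0.02]],[[0,0,0],[0,0,0]],[[0,0,0],[0,0,0]],[[0,0,0],[0,0,0]]]'; python3 -c "
from h import *
o=monitor.get_obs();print(o['torque'],o['tcp_pos'],o['tcp_rot'],o['joint_pos'])"
```

```text
time_s: 13.0
tcp_pos: [0.5458, -0.1274, 0.1703]
tcp_rot: [179.9, 0.0, 83.4]
ft_force: [0.7, -0.7, 7.2]
grip_width: 0.46
grasp_force: 31.0
time_s: 13.62
tcp_pos: [0.5462, -0.1238, 0.1703]
tcp_rot: [179.9, 0.0, 81.1]
ft_force: [0.9, -1.3, 7.5]
grip_width: 0.459
grasp_force: 31.0
[-0.09101078  0.21940395 -0.14381641] [ 0.54618968 -0.12380802  0.17030935] [1.79863922e+02 5.87006774e-03 8.11427398e+01] [-44.25006595  20.63635733  64.10990775 104.88778208 -20.17137939
  66.96596672  17.61417578]
```

Not at the stop yet; push on in small steps until the force shows.

```bash
python3 -m jog '[[[1,0,0],[0,0,0.01]],[[1,0,0],[0,0,0.01]],[[0,0,0],[0,0,0]],[[0,0,0],[0,0,0]],[[0,0,0],[0,0,0]]]'; python3 -m jog '[[[1,0,0],[0,0,0.01]],[[1,0,0],[0,0,0.01]],[[0,0,0],[0,0,0]],[[0,0,0],[0,0,0]],[[0,0,0],[0,0,0]]]'
```

```text
time_s: 14.25
tcp_pos: [0.5465, -0.122, 0.1703]
tcp_rot: [179.9, 0.0, 80.0]
ft_force: [2.0, -1.2, 6.5]
grip_width: 0.459
grasp_force: 31.0
time_s: 14.88
tcp_pos: [0.5467, -0.1208, 0.1703]
tcp_rot: [179.9, 0.1, 78.8]
ft_force: [0.6, -3.5, 7.5]
grip_width: 0.461
grasp_force: 30.9
```

```bash
python3 -m jog '[[[1,0,0],[0,0,0]],[[1,0,0],[0,0,0]],[[0,0,0],[0,0,0]],[[0,0,0],[0,0,0]],[[0,0,0],[0,0,0]]]'; python3 -m jog '[[[1,0,0],[0,0,0]],[[0,0,0],[0,0,0]],[[0,0,0],[0,0,0]],[[0,0,0],[0,0,0]],[[0,0,0],[0,0,0]]]'; python3 -c "
from h import *
o=monitor.get_obs();print(o['torque'],o['tcp_pos'],o['joint_pos'])"
```

```text
time_s: 15.5
tcp_pos: [0.5467, -0.1204, 0.1703]
tcp_rot: [179.8, 0.2, 78.8]
ft_force: [-0.2, -8.7, 5.5]
grip_width: 0.458
grasp_force: 30.8
time_s: 16.12
tcp_pos: [0.5467, -0.1201, 0.1703]
tcp_rot: [179.8, 0.2, 78.7]
ft_force: [-0.1, -11.4, 5.3]
grip_width: 0.457
grasp_force: 30.8
[-2.21628167  0.3643795   0.19700312] [ 0.54673422 -0.12012164  0.17034852] [-45.25699273  20.88472014  64.80358805 104.96380821 -20.28807117
  66.95555835  14.91153136]
```

Home: the tool no longer follows the command and there is 9–11 N of reaction. Release, unwind the wrist by 2.2 rad, then regrip harder.

```bash
python3 -m jog '[[[-2,0,0],[0,0,0]],[[0,0,0],[0,0,0]],[[0,0,0],[0,0,0]],[[0,0,0],[0,0,-0.1]],[[0,0,0],[0,0,-0.18]]]' 0.2 30; python3 -m jog '[[[0,0,0],[0,0,-0.18]],[[0,0,0],[0,0,-0.18]],[[0,0,0],[0,0,-0.18]],[[0,0,0],[0,0,-0.18]],[[0,0,0],[0,0,-0.18]]]';python3 -m jog '[[[0,0,0],[0,0,-0.18]],[[0,0,0],[0,0,-0.18]],[[0,0,0],[0,0,-0.18]],[[0,0,0],[0,0,-0.18]],[[0,0,0],[0,0,-0.18]]]'; python3 -m jog '[[[0,0,0],[0,0,0]],[[0,0,0],[0,0,0]],[[0,0,0],[0,0,0]],[[0,0,0],[0,0,0]],[[0,0,0],[0,0,0]]]'; python3 -c "
from h import *
o=monitor.get_obs();print(o['torque'],o['tcp_pos'],o['joint_pos'])"
```

```text
time_s: 16.75
tcp_pos: [0.5462, -0.1176, 0.1689]
tcp_rot: [-180.0, 0.0, 95.2]
ft_force: [0.3, 0.5, -0.9]
grip_width: 0.796
grasp_force: 0.0
time_s: 17.38
tcp_pos: [0.5462, -0.1176, 0.169]
tcp_rot: [180.0, -0.0, 146.8]
ft_force: [-0.1, 0.0, -0.6]
grip_width: 0.802
grasp_force: 0.0
time_s: 18.0
tcp_pos: [0.5461, -0.1177, 0.1689]
tcp_rot: [180.0, -0.0, -161.6]
ft_force: [-0.4, -0.7, 0.2]
grip_width: 0.798
grasp_force: 0.0
time_s: 18.62
tcp_pos: [0.5462, -0.118, 0.169]
tcp_rot: [-180.0, -0.0, -162.0]
ft_force: [1.1, 0.4, 0.3]
grip_width: 0.802
grasp_force: 0.0
[-0.03606717  0.03149308  0.00606039] [ 0.5462451  -0.11795396  0.16904039] [-27.69957336  13.93313605  40.96457364 104.43591626 -10.00164686
  65.28755004 124.62652183]
```

```bash
cat > t.py <<'E'
from h import *
o=monitor.get_obs();print('TQ',o['torque'].round(3),'q7',o['joint_pos'][6].round(1))
E
python3 -m jog '[[[0.3,-2.5,0],[0,0,0]],[[0,0,0],[0,0,0]],[[0,0,0],[0,0,0]],[[0,0,0],[0,0,0]],[[0,0,0],[0,0,0]]]' 1 80; python3 -m jog '[[[0,0,0],[0,0,0]],[[0,0,0],[0,0,0]],[[0,0,0],[0,0,0]],[[0,0,0],[0,0,0]],[[0,0,0],[0,0,0]]]'; python3 t.py; for i in 1; do python3 -m jog '[[[0,0,0],[0,0,0.06]],[[0,0,0],[0,0,0.06]],[[0,0,0],[0,0,0.06]],[[0,0,0],[0,0,0.06]],[[0,0,0],[0,0,0.06]]]';  python3 t.py; done
```

```text
time_s: 19.25
tcp_pos: [0.5471, -0.1215, 0.1696]
tcp_rot: [-179.9, 0.0, -162.0]
ft_force: [0.5, -4.6, 5.2]
grip_width: 0.444
grasp_force: 80.2
time_s: 19.88
tcp_pos: [0.5471, -0.1215, 0.1696]
tcp_rot: [-179.9, 0.0, -162.0]
ft_force: [0.5, -5.0, 5.7]
grip_width: 0.445
grasp_force: 80.2
TQ [-1.031  0.009  0.006] q7 125.0
time_s: 20.5
tcp_pos: [0.5469, -0.1219, 0.1692]
tcp_rot: [-179.9, 0.1, -179.3]
ft_force: [1.9, -6.7, 0.3]
grip_width: 0.442
grasp_force: 80.0
TQ [-1.455 -0.366  0.245] q7 108.5
```

```bash
python3 -m jog '[[[0,0,0],[0,0,0.06]],[[0,0,0],[0,0,0.06]],[[0,0,0],[0,0,0.06]],[[0,0,0],[0,0,0.06]],[[0,0,0],[0,0,0.06]]]' | sed -n '2,4p';  python3 t.py; python3 -m jog '[[[0,0,0],[0,0,0.06]],[[0,0,0],[0,0,0.06]],[[0,0,0],[0,0,0.06]],[[0,0,0],[0,0,0.06]],[[0,0,0],[0,0,0.06]]]' | sed -n '2,4p';  python3 t.py; python3 -m jog '[[[0,0,0],[0,0,0.06]],[[0,0,0],[0,0,0.06]],[[0,0,0],[0,0,0.06]],[[0,0,0],[0,0,0.06]],[[0,0,0],[0,0,0.06]]]' | sed -n '2,4p';  python3 t.py
```

```text
tcp_pos: [0.5466, -0.1221, 0.1687]
tcp_rot: [-179.9, 0.1, 163.5]
ft_force: [3.8, -9.0, -3.3]
TQ [-1.74  -0.644  0.201] q7 92.3
tcp_pos: [0.5463, -0.1224, 0.1683]
tcp_rot: [-179.9, 0.1, 146.3]
ft_force: [4.1, -9.4, -8.1]
TQ [-1.863 -0.917  0.24 ] q7 76.1
tcp_pos: [0.5459, -0.1225, 0.1678]
tcp_rot: [-179.8, 0.1, 129.1]
ft_force: [4.2, -10.1, -12.4]
TQ [-2.007 -1.063  0.26 ] q7 60.2
```

```bash
python3 -m jog '[[[0,0,0.3],[0,0,0.04]],[[0,0,0.3],[0,0,0.04]],[[0,0,0.3],[0,0,0.04]],[[0,0,0.2],[0,0,0.04]],[[0,0,0.2],[0,0,0.04]]]' | sed -n '2,4p';  python3 t.py; python3 -m jog '[[[0,0,0.1],[0,0,0.04]],[[0,0,0.1],[0,0,0.04]],[[0,0,0.1],[0,0,0.04]],[[0,0,0.1],[0,0,0.04]],[[0,0,0.1],[0,0,0.04]]]' | sed -n '2,4p';  python3 t.py
```

```text
tcp_pos: [0.5459, -0.1227, 0.1672]
tcp_rot: [-179.9, 0.1, 117.6]
ft_force: [-0.4, -9.4, -2.4]
TQ [-1.928 -0.165  0.218] q7 49.8
tcp_pos: [0.5457, -0.1228, 0.1669]
tcp_rot: [-179.9, 0.1, 106.2]
ft_force: [-1.6, -9.7, -0.1]
TQ [-1.937  0.239  0.277] q7 39.4
```

```bash
python3 -m jog '[[[0,0,0.1],[0,0,0.04]],[[0,0,0.1],[0,0,0.04]],[[0,0,0.1],[0,0,0.04]],[[0,0,0.1],[0,0,0.04]],[[0,0,0.1],[0,0,0.04]]]' | sed -n '2,4p';  python3 t.py; python3 -m jog '[[[0,0,0.1],[0,0,0.04]],[[0,0,0.1],[0,0,0.04]],[[0,0,0.1],[0,0,0.04]],[[0,0,0.1],[0,0,0.04]],[[0,0,0.1],[0,0,0.04]]]' | sed -n '2,4p';  python3 t.py
```

```text
tcp_pos: [0.5456, -0.1228, 0.1666]
tcp_rot: [-179.9, 0.1, 94.7]
ft_force: [-3.4, -8.8, 2.9]
TQ [-1.956  0.683  0.274] q7 29.2
tcp_pos: [0.5454, -0.1227, 0.1662]
tcp_rot: [-179.9, 0.1, 83.2]
ft_force: [-5.2, -8.7, 6.5]
TQ [-1.778  1.061  0.276] q7 19.2
```

```bash
python3 -m jog '[[[0,0,0],[0,0,0.04]],[[0,0,0],[0,0,0.04]],[[0,0,0.05],[0,0,0.04]],[[0,0,0.05],[0,0,0.04]],[[0,0,0.05],[0,0,0.04]]]' | sed -n '2,4p';  python3 t.py; python3 -m jog '[[[0,0,0.05],[0,0,0.04]],[[0,0,0.05],[0,0,0.04]],[[0,0,0.05],[0,0,0.04]],[[0,0,0.05],[0,0,0.04]],[[0,0,0.05],[0,0,0.04]]]' | sed -n '1,4p';  python3 t.py
```

```text
tcp_pos: [0.5452, -0.1226, 0.166]
tcp_rot: [-179.9, 0.2, 71.8]
ft_force: [-6.4, -7.5, 5.6]
TQ [-1.744  1.181  0.264] q7 9.3
time_s: 26.12
tcp_pos: [0.545, -0.1225, 0.1657]
tcp_rot: [-179.9, 0.2, 60.3]
ft_force: [-7.3, -7.5, 5.9]
TQ [-1.632  1.365  0.308] q7 -0.4
```

```bash
python3 -m jog '[[[0,0,0.05],[0,0,0.04]],[[0,0,0.05],[0,0,0.04]],[[0,0,0.05],[0,0,0.04]],[[0,0,0.05],[0,0,0.04]],[[0,0,0.05],[0,0,0.04]]]' | sed -n '2,4p';  python3 t.py; python3 -m jog '[[[0,0,0.05],[0,0,0.04]],[[0,0,0.05],[0,0,0.04]],[[0,0,0.05],[0,0,0.04]],[[0,0,0.05],[0,0,0.04]],[[0,0,0.05],[0,0,0.04]]]' | sed -n '1,4p';  python3 t.py
```

```text
tcp_pos: [0.5449, -0.1223, 0.1654]
tcp_rot: [-179.9, 0.2, 48.9]
ft_force: [-8.1, -5.6, 6.9]
TQ [-1.44   1.524  0.344] q7 -10.0
time_s: 27.38
tcp_pos: [0.5448, -0.1221, 0.1651]
tcp_rot: [-179.9, 0.2, 37.4]
ft_force: [-9.7, -5.7, 8.1]
TQ [-1.465  1.763  0.342] q7 -19.6
```

```bash
python3 -m jog '[[[0,0,0.05],[0,0,0.04]],[[0,0,0.05],[0,0,0.04]],[[0,0,0.05],[0,0,0.04]],[[0,0,0.05],[0,0,0.04]],[[0,0,0.05],[0,0,0.04]]]' | sed -n '2,4p';  python3 t.py
```

```text
tcp_pos: [0.5447, -0.1219, 0.1648]
tcp_rot: [-180.0, 0.2, 26.0]
ft_force: [-8.8, -3.7, 7.7]
TQ [-1.236  1.886  0.349] q7 -29.6
```

```bash
python3 -m jog '[[[0,0,0.05],[0,0,0.04]],[[0,0,0.05],[0,0,0.04]],[[0,0,0.05],[0,0,0.04]],[[0,0,0.05],[0,0,0.04]],[[0,0,0.05],[0,0,0.04]]]' | sed -n '2,4p';  python3 t.py
```

```text
tcp_pos: [0.5448, -0.1216, 0.1646]
tcp_rot: [-180.0, 0.2, 14.5]
ft_force: [-9.7, -4.3, 8.7]
TQ [-1.073  1.928  0.376] q7 -40.1
```

```bash
python3 -m jog '[[[0,0,0],[0,0,0]],[[0,0,0],[0,0,0]],[[0,0,0],[0,0,0.04]],[[0,0,0.05],[0,0,0.04]],[[0,0,0.05],[0,0,0.04]]]' | sed -n '2,4p';  python3 t.py
```

```text
tcp_pos: [0.5447, -0.1216, 0.1645]
tcp_rot: [180.0, 0.2, 7.7]
ft_force: [-10.1, -4.4, 9.5]
TQ [-0.952  2.03   0.301] q7 -46.5
```

```bash
python3 -m jog '[[[0,0,0],[0,0,0]],[[0,0,0],[0,0,0]],[[0,0,0],[0,0,0.04]],[[0,0,0],[0,0,0.02]],[[0,0,0],[0,0,0.02]]]' | sed -n '2,4p';  python3 t.py;python3 -m jog '[[[0,0,0],[0,0,0]],[[0,0,0],[0,0,0]],[[0,0,0],[0,0,0]],[[0,0,0],[0,0,0]],[[0,0,0],[0,0,0]]]' | sed -n '2,4p';  python3 t.py
```

```text
tcp_pos: [0.5447, -0.1215, 0.1645]
tcp_rot: [180.0, 0.2, 3.1]
ft_force: [-10.1, -3.1, 8.7]
TQ [-0.935  2.08   0.293] q7 -50.8
tcp_pos: [0.5447, -0.1216, 0.1646]
tcp_rot: [180.0, 0.2, 3.1]
ft_force: [-10.2, -4.1, 9.3]
TQ [-0.944  2.063  0.307] q7 -50.8
```

The torque peaked near 0.38 and dropped to 0.29. It stays at 0.3 with the hand held still, and the knob no longer sinks, so the clutch has clicked. Letting go and withdrawing.

```bash
python3 -m jog '[[[0,0,0],[0,0,0]],[[0,0,0],[0,0,0]],[[0,0,0],[0,0,0]],[[0,0,0],[0,0,0]],[[0,0,0],[0,0,0]]]' 0.2 20; python3 -m jog '[[[0,0,-10],[0,0,0]],[[0,0,-25],[0,0,0]],[[0,0,-40],[0,0,0]],[[0,0,-40],[0,0,0]],[[0,0,0],[0,0,0]]]'; python3 - <<'E'
from h import *
d=snap('wrist'); K=d['intrinsics'];o=d['obs'];H=np.array(d['hand_eye'])
Rt=R.from_euler('xyz',o['tcp_rot'],degrees=True).as_matrix(); z=d['z_map']; v,u=np.mgrid[:480,:640]
P=np.stack([(u-K[0,2])/K[0,0]*z,-(v-K[1,2])/K[1,1]*z,-z],-1)@H[:3,:3].T+H[:3,3]; P=P@Rt.T+o['tcp_pos']
m=(z>0)&(abs(P[...,2]-.174)<.008)&(np.hypot(P[...,0]-.545,P[...,1]+.122)<.04)
q=P[m]; print(len(q),q.min(0),q.max(0),np.median(q[:,2])); print(o['tcp_pos'],o['ft_force'],o['torque'])
E
```

```text
time_s: 31.12
tcp_pos: [0.5467, -0.1204, 0.1647]
tcp_rot: [-180.0, -0.0, 3.2]
ft_force: [0.8, -0.5, -0.1]
grip_width: 0.793
grasp_force: 0.0
time_s: 31.75
tcp_pos: [0.548, -0.1215, 0.2831]
tcp_rot: [-180.0, -0.3, 3.2]
ft_force: [0.2, 0.3, -0.5]
grip_width: 0.799
grasp_force: 0.0
2660 [ 0.52460999 -0.14284122  0.16600781] [ 0.56681499 -0.10090165  0.17586282] 0.17335106043018683
[ 0.54795393 -0.12151591  0.28312454] [ 0.22734823  0.26953332 -0.50163421] [-0.00709152 -0.01084829 -0.04597329]
```

```bash
python3 -c "
from rig import job
print(job.finish_job())"
```

```text
the job is handed in; nothing more can be done
None
```

I placed the disc about 2 mm off the crystal's centre, swung the press arm to its stop, turned the knob about 3.4 rad until the clutch clicked, let go, and handed the job in at about 32 s; no verdict came back and the anvil force wasn't measured directly, since I judged the click from the knob torque peaking near 0.38 N m, dropping to 0.3 and holding there.

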